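Seat the boost pedal in its clamp cradle and run the thumbscrew tight

ROBOT

A 6-joint arm with a two-finger parallel gripper is mounted at the origin on the work surface. World frame = base frame: x ahead of the robot, y to its left, z up, the work surface at z = 0. Lengths are in m, angles in rad, forces in N, time in s.
With the tool pointing down it reaches from about 0.4 to 0.925 m from the base axis. Payload 12.5 kg.
Tool frame: the origin (TCP) lies between the finger pads; the fingertips stand 8 mm ahead of it and the grasp point (between the pads) lies 11 mm behind it; z points along the fingers, y is the direction in which the jaws open and shut (so a half turn about z gives the same grasp; the last joint's range is limited). The gripper opens to 95 mm and grips with 3 to 60 N. Pads are 20 mm wide; open, the fingers measure 119 mm over their backs; the gripper's body (75 mm by 180 mm) begins 59 mm behind the grasp point.
Start: joints at [1.089, 0.491, 1.559, -0, 1.092, -0.106], TCP at [0.229, 0.581, 0.223] pointing down, gripper open.
Joint ranges: [-3.1, 3.1], [-0.84, 2.19], [0.05, 2.79], [-1.13, 4.28], [0.06, 2.93], [-2.69, 2.69]. Speed limits (rad/s): [2.22, 2.22, 2.79, 3.14, 3.14, 3.14].

INTERFACE

Orientations are given as a rotation vector (axis times angle).
In Python, from bench import robot, jaws, solver, vision, finish_job gives the robot as it stands. Calls block until the motion is done:
- robot.move_ptp(position, orientation): joint-space move of the TCP to a pose.
- robot.movel(position, attitude=None, v=0.15): straight line of the TCP; attitude=None keeps the orientation; v is the mean speed in m/s.
- robot.goto_joints(angles): joint-space move.
- jaws.set_gripper(opening, force=None): opening from 0.0 (shut) to 1.0 (fully open); force is the grip in N (None keeps the last); returns when the fingers have stopped.
- robot.sleep(seconds).
- solver.ik(position, orientation): joint angles nearest the present ones, or None.
- robot.observe(): the state.
- vision.get_image(name): name is "side" or "top" or "wrist"; returns the picture (384x512x3 uint8, blue, green, red); there is no depth.
- vision.get_calibration(name): a dict with "camera_matrix" (3x3 intrinsics, pixels), "dist_coeffs" ([k1, k2, p1, p2, k3] as OpenCV has them; the pictures are not rectified), "extrinsics" (4x4, takes a point from camera to world coordinates); the wrist camera has in their place "T_tool_cam" (4x4, takes a point from camera to tool coordinates, whose origin is the TCP and whose axes are the flange's). Camera axes: x right, y up, looking along -z (the intrinsics and any distortion apply to the point x, -y, -z); pixel columns grow to the right and rows downward; lengths in m; the calibration is good to about 2 mm. A picture is of the moment at which its call begins: read the wrist's pose just before it. get_calibration takes no time and is no camera call.
A pose or a line that the arm cannot do raises robot.PlanningError and nothing moves.
- finish_job(): hands the job in, once; it reports no verdict.
The state is a dict: "time": time; "joints": joint angles; "qd": joint speeds; "tau": joint torques, N m; "tool_pos": TCP position; "orientation": TCP orientation; "contact_force": force on the tool from outside, world axes, zero at the start; "torque": the same for the moment, N m; "width": opening from 0.0 (shut) to 1.0 (fully open).
Only numpy, scipy, OpenCV 4.12 (cv2) and the standard library are available. Lean on these libraries where they do the work, as an engineer would, in place of code of your own. Each camera call takes 0.05 s, during which the arm holds its last target.

TASK

Push the gold boost pedal with a fingertip along its cradle until it is fully home against the end fence, keeping it flat on the cradle. Then turn the loose brass thumbscrew beside it clockwise (seen from above) by repeated gentle fingertip strokes on its wings, without pinching or forcing it, until it stops fully tight. Leave the other things on the bench as they are, and finish with the hand clear.

Things in the scene. Friction and masses are not known exactly. Their poses are not given: they have to be found in the camera images.
- cradle: Low clamp cradle fixed to the bench, dark steel base 10 mm thick, x -115 to +70, y -65 to +115 mm. Origin: at bench height under the pedal's home; +x is the push-home direction, away from the robot, z up. The pedal's channel runs along x between aluminium guides (inner faces y +-32.5, outer +-39.5, x -94 to +56, tops at z 24 mm), and ends at the fence (fence).
- fence (a point): Middle of the end fence's face, at x +56, y 0, z 26 mm in the cradle's frame (axes as the cradle's). The fence's top is at z 42 mm across the channel, but z 84 mm for y +39 to +112, where it stands 5 mm behind the thumbscrew's wing tips: no finger fits between, the screw is reached from the other three sides.
- boost: Gold aluminium boost pedal, loose, 112 (x) x 60 (y) x 31 mm, 0.3 kg; footswitch (-x end) and knob (+x end) rise 10 mm above its top. Origin: centre of its underside, lying on the cradle base (z 10 mm), axes nearly the cradle's. Starts 25 to 45 mm short of home; home is origin at x = 0 in the cradle's frame, its +x end on the fence. Its -x end face is free to push on.
- thumbscrew (a joint): Angle (rad) of the brass thumbscrew, growing clockwise seen from above. It turns on the spot without rising or sinking and stays where left (light friction, about 0.03 N m). Starts loose at 0.6 to 2.8; its hard stop, tight, is at 9.42. At 0 the red-tipped wing points to the cradle's -y, at the stop to its +y: when tight the wings lie across the cradle.
- screw_mid (a point): On the thumbscrew's upright axis at wing mid height: x 19, y 82, z 69 mm in the cradle's frame. Turns with the screw: x axis along the red-tipped wing, z up. Two opposite flat wings, 5 mm thick, reach 32 mm from the axis, from 10 mm below to 14 mm above this point; hub radius 8 to 11 mm. Below is a steel strap on a post, x +2 to +36, y +23 to +106, top at z 51 mm, its end 5 mm above the pedal's edge.
- looper: Blue looper pedal, loose bystander, 120 x 72 x 36 mm plus 10 mm knobs; origin at the centre of its underside.
- parts_box: White plastic parts box with closed lid, loose bystander, 124 x 174 x 53 mm; origin at the centre of its underside.
- slide: Chrome slide, a tube 25 mm wide and 65 mm tall standing on end, loose bystander; origin at the centre of its underside.
- screwdriver: Screwdriver lying along its own x, about 200 mm long, loose bystander; origin under it.
- screw_cup: Small steel bowl 64 mm wide, 45 mm tall, loose bystander; origin at the centre of its underside.
There are look-alikes about, which are no part of the job. There is more than one size of the boost; the job needs the largest.

How it is judged:
By the outcome, as a careful person would: the job done as asked, in the order asked, and still so for the second after the job is handed in, with the robot touching nothing.
It also fails if it takes over 58 s, if anything falls off the work surface, if the arm or the gripper's body presses on something with over 40 N, if the wrist force passes 120 N, or if a joint passes its speed limit or range.

## Working session

There is one attempt and no reset: what is moved stays moved. The work goes in short steps, each a Python script; the robot and the scene stay as the last script left them, time stands still between calls to the robot, and variables do not carry over. Pictures are saved under pics/ and viewed, and the job is handed in when it is done.

```bash
ls; mkdir -p pics; python3 - <<'E'
from bench import robot, jaws, solver, vision, finish_job
import cv2
print(robot.observe())
for n in ("side","top","wrist"):
    cv2.imwrite(f"pics/{n}0.png",vision.get_image(n)); print(n,vision.get_calibration(n))
E
```

```text
pics
{'time': 0.0, 'joints': array([ 1.08940551e+00,  4.91542953e-01,  1.55945364e+00,  2.31360300e-05,
        1.09169419e+00, -1.05578779e-01]), 'qd': array([ 8.83311224e-05,  2.40181235e-04, -5.86449808e-04, -2.70893606e-03,
        9.72407423e-05, -6.28266165e-04]), 'tau': array([-1.91343832e-03, -6.12640071e+01, -2.58183235e+01,  6.92352327e-02,
        4.80918330e-02, -8.76712147e-05]), 'tool_pos': array([0.2292443 , 0.58118645, 0.22207062]), 'orientation': array([-5.86809756e-01, -3.08595798e+00,  1.64166841e-03]), 'contact_force': array([0.20590746, 0.14146942, 0.81800675]), 'torque': array([-0.01617054,  0.00848649,  0.01083676]), 'width': 1.0039148512669922}
side {'camera_matrix': array([[486.99282008,   0.        , 258.19868005],
       [  0.        , 486.99282008, 193.00879709],
       [  0.        ,   0.        ,   1.        ]]), 'dist_coeffs': array([0.04358385, 0.        , 0.        , 0.        , 0.        ]), 'extrinsics': array([[ 0.95734933,  0.21355421, -0.1946198 ,  0.27245911],
       [-0.28875486,  0.68350522, -0.6704038 , -0.8146728 ],
       [-0.0101439 ,  0.6
[... 548 characters left out ...]
 1.46558963],
       [ 0.        ,  0.        ,  0.        ,  1.        ]])}
wrist {'camera_matrix': array([[294.88960507,   0.        , 259.44416544],
       [  0.        , 294.88960507, 189.9721691 ],
       [  0.        ,   0.        ,   1.        ]]), 'dist_coeffs': array([-0.03491516,  0.        ,  0.        ,  0.        ,  0.        ]), 'T_tool_cam': array([[-4.64632051e-04,  9.54693848e-01,  2.97589383e-01,
         8.48584455e-02],
       [ 9.99999735e-01,  2.76943239e-04,  6.72859763e-04,
        -1.35631127e-03],
       [ 5.59959708e-04,  2.97589617e-01, -9.54693724e-01,
        -1.61798219e-01],
       [ 0.00000000e+00,  0.00000000e+00,  0.00000000e+00,
         1.00000000e+00]])}
```

View pics/top0.png

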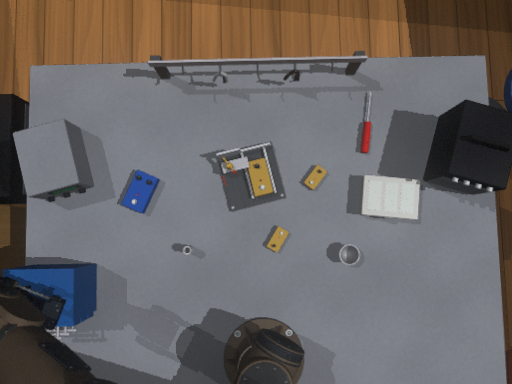

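View pics/side0.png

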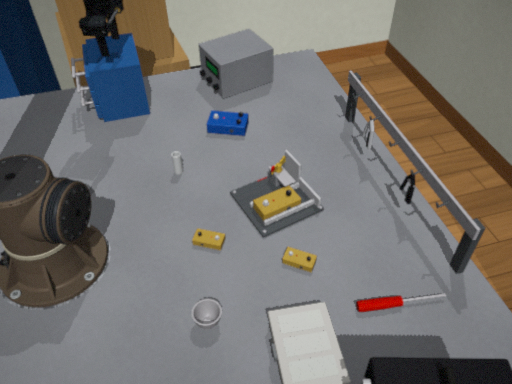

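The top view shows three gold pedals: (260,177) in the cradle and the largest, with small ones at (316,178) and (278,239). The cradle pedal is the target. I'll check it in a close crop.

```bash
python3 - <<'E'
import cv2
a=cv2.imread("pics/top0.png")[130:225,205:305]; b=cv2.imread("pics/side0.png")[145:240,225:330]
cv2.imwrite("pics/c1.png",cv2.resize(a,None,fx=6,fy=6,interpolation=cv2.INTER_CUBIC))
cv2.imwrite("pics/c2.png",cv2.resize(b,None,fx=6,fy=6,interpolation=cv2.INTER_CUBIC))
E
```

```text
(no output)
```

View pics/c1.png

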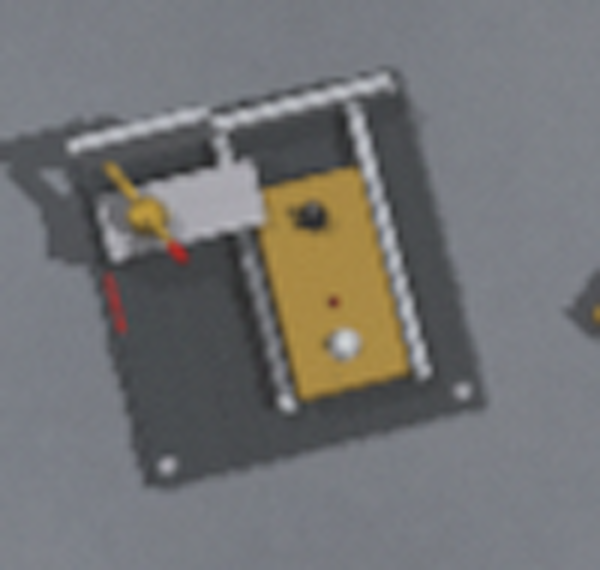

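View pics/c2.png

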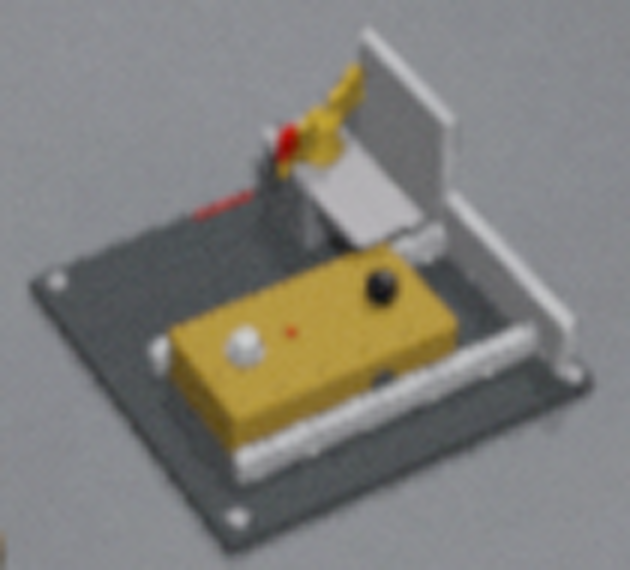

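The crop confirms the large pedal, with footswitch, knob and the strap over its edge. The red wing points toward the robot, at θ≈1.2. Next: a rough cradle pose from the top view's front corners, (229,211) and (286,197), then a closer look from the wrist camera.

```bash
cat > h.py <<'E'
import numpy as np, cv2
from scipy.spatial.transform import Rotation as Rn
from scipy.optimize import least_squares
def Rdown(yawx):  # tool z down, tool x at world yaw yawx
    c,s=np.cos(yawx),np.sin(yawx)
    return np.array([[c,s,0],[s,-c,0],[0,0,-1.]])
def rv(yawx): return Rn.from_matrix(Rdown(yawx)).as_rotvec()
def camT(cal,obs=None):
    if 'extrinsics' in cal: return cal['extrinsics']
    T=np.eye(4);T[:3,:3]=Rn.from_rotvec(obs['orientation']).as_matrix();T[:3,3]=obs['tool_pos']
    return T@cal['T_tool_cam']
def ray(cal,T,uv,z):
    p=cv2.undistortPoints(np.array([[uv]],float),cal['camera_matrix'],cal['dist_coeffs'])[0,0]
    d=T[:3,:3]@np.array([p[0],-p[1],-1.]);o=T[:3,3]
    return o+d*(z-o[2])/d[2]
def fit2d(local,world): # rigid 2d least squares -> x,y,yaw,residuals
    l=np.array(local);w=np.array(world);lc=l-l.mean(0);wc=w-w.mean(0)
    yaw=np.arctan2((lc[:,0]*wc[:,1]-lc[:,1]*wc[:,0]).sum(),(lc*wc).sum())
    R=np.array([[np.cos(yaw),-np.sin(yaw)],[np.sin(yaw),np.cos(yaw)]])
    t=w.mean(0)-R@l.mean(0); return t,yaw,w-(l@R.T+t)
E
python3 - <<'E'
from h import *
from bench import robot, jaws, solver, vision
c=vision.get_calibration("top");T=camT(c)
pts=[((-.115,.115),(229.2,211.2),.01),((-.115,-.065),(286.2,197.2),.01),((.056+.003,-.065+.01),(0,0),0)][:2]
w=[ray(c,T,u,z)[:2] for _,u,z in pts];t,y,r=fit2d([p[0] for p in pts],w);print(t,y,r*1e3)
th=y+np.pi/2
pos=[t[0]-.01,t[1]+.02,.26]
# candidates for view: tool x along left
print(solver.ik(pos,rv(th)), solver.ik(pos,rv(y)), solver.ik(pos,rv(y+np.pi)))
jaws.set_gripper(0.0,force=30); print(robot.observe()['time'])
robot.move_ptp([t[0]-.0,t[1]-.04,.26],rv(th))
o=robot.observe();im=vision.get_image("wrist");cv2.imwrite("pics/w1.png",im);np.savez("w1.npz",p=o['tool_pos'],o=o['orientation']);print(o['time'],o['joints'],o['width'],o['tool_pos'])
E
```

```text
[0.58965329 0.00820437] 0.22053212696725236 [[-0.53841767  2.40173938]
 [ 0.53841767 -2.40173938]]
[-6.51808027e-02  3.91351042e-01  1.62287979e+00 -4.44089210e-16
  1.12736182e+00 -2.85712930e-01] [-6.51808027e-02  3.91351042e-01  1.62287979e+00 -4.44089210e-16
  1.12736182e+00  1.28508340e+00] [-6.51808027e-02  3.91351042e-01  1.62287979e+00 -4.44089210e-16
  1.12736182e+00 -1.85650926e+00]
1.6667
4.1917 [-1.64479058e-01  4.06454155e-01  1.59811843e+00  8.61625807e-05
  1.13708201e+00 -3.86160010e-01] 0.006798866264996346 [ 0.58967239 -0.03105047  0.25997478]
```

View pics/w1.png

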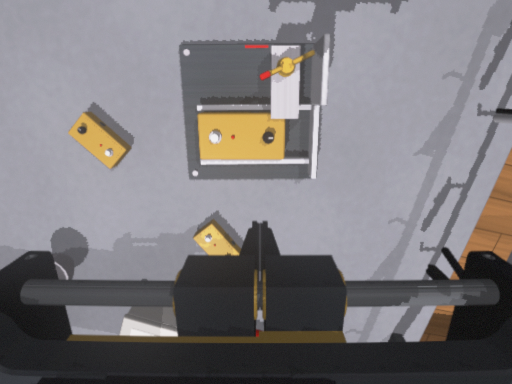

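```bash
python3 - <<'E'
import cv2
a=cv2.imread("pics/w1.png")[35:187,172:342]
cv2.imwrite("pics/c3.png",cv2.resize(a,None,fx=4,fy=4-0.1,interpolation=cv2.INTER_CUBIC) if 0 else cv2.resize(a,(680,608-8),interpolation=cv2.INTER_CUBIC)); print(a.shape)
E
```

```text
(152, 170, 3)
```

View pics/c3.png

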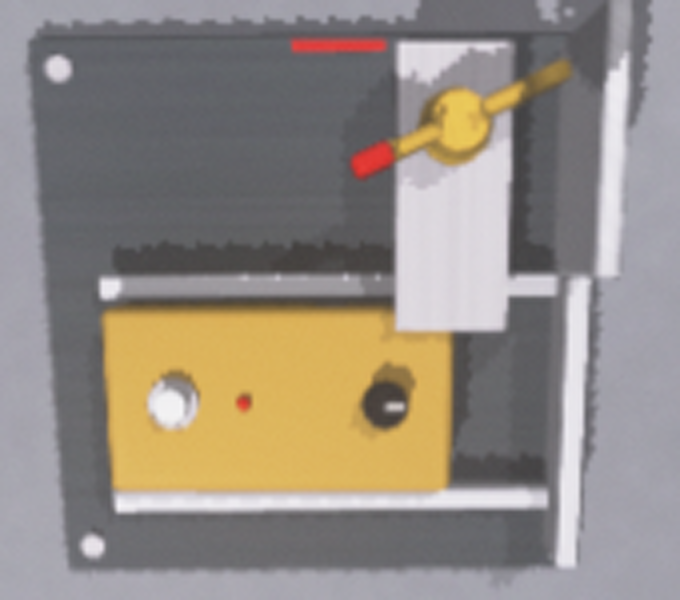

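```bash
cat > meas.py <<'E'
from h import *
from bench import vision
c=vision.get_calibration("wrist");d=np.load("w1.npz");T=camT(c,dict(tool_pos=d['p'],orientation=d['o']))
P=lambda cx,cy,z: ray(c,T,(172+cx/4-.4,35+cy/3.947-.4),z)[:2]
L=[(-.115,.115),(-.115,-.065),(-.094,.036),(-.094,-.036),(.002,.106),(.036,.106),(.002,.023),(.036,.023),(.056,.039)]
W=[P(32,38,.01),P(70,570,.01),P(101,289,.024),P(115,502,.024),P(397,42,.051),P(512,42,.051),P(395,330,.051),P(505,330,.051),P(598,275,.084)]
t,y,r=fit2d(L,W);print(t,y);print((r*1e3).round(1))
R=np.array([[np.cos(y),-np.sin(y)],[np.sin(y),np.cos(y)]])
loc=lambda w:(R.T@(w-t)*1e3).round(1)
print("pedal rear corners",loc(P(103,312,.041)),loc(P(115,488,.041)),"front right",loc(P(448,490,.041)))
print("screw hub",loc(P(460,115,.080)));a=loc(P(372,158,.083));b=loc(P(563,70,.083));print("tips",a,b)
v=a-b;print("theta",np.arctan2(-v[0],-v[1]))
E
python3 meas.py
```

```text
[0.59224946 0.00724806] 0.22983913141681256
[[ 1.6 -0. ]
 [ 0.   0.8]
 [ 0.4 -0.2]
 [ 0.2 -0. ]
 [-0.  -0.5]
 [-0.8 -0.9]
 [-0.6  0.1]
 [-0.8 -0.2]
 [ 0.1  1.1]]
pedal rear corners [-90.   29.1] [-89.9 -27.8] front right [ 19.2 -29.4]
screw hub [17.8 82.4]
tips [-6.  71.3] [44.7 93.3]
theta 1.1613904347971644
```

The fit is consistent, with residuals of about 1 mm. The pedal is about 35 mm short and θ≈1.16. Pushing the pedal home now.

```bash
cat >> h.py <<'E'
t0=np.array([0.59225,0.00725]);Y=0.2298
Rc=np.array([[np.cos(Y),-np.sin(Y)],[np.sin(Y),np.cos(Y)]])
def W(x,y,z): # cradle mm (tip z) -> world TCP position
    p=t0+Rc@np.array([x,y])/1e3; return [p[0],p[1],z/1e3+.008]
def loc(o): return np.append(Rc.T@(o['tool_pos'][:2]-t0)*1e3, o['tool_pos'][2]*1e3-8).round(2)
def fc(o): return np.append(Rc.T@o['contact_force'][:2],o['contact_force'][2]).round(2)
E
python3 - <<'E'
from h import *
from bench import robot, vision
o=rv(Y)
robot.move_ptp(W(-114,0,90),o)
robot.movel(W(-114,0,18),v=.12)
s=robot.observe();f0=fc(s);print(s['time'],loc(s),f0)
robot.movel(W(-75,0,18),v=.03)
s=robot.observe();print(s['time'],loc(s),fc(s)-f0)
x=-75
while x<-57:
    x+=1.; robot.movel(W(x,0,18),v=.02); s=robot.observe(); f=fc(s)-f0
    print(x,loc(s),f)
    if f[0]<-8: break
robot.sleep(.1);s=robot.observe();print(s['time'],loc(s),fc(s)-f0)
E
```

```text
6.375 [-1.1373e+02 -1.1000e-01  1.8390e+01] [-0.45 -0.16 -0.22]
7.825 [-7.491e+01  1.000e-02  1.795e+01] [-1.16  0.16  0.64]
-74.0 [-73.8   -0.08  17.97] [-1.4   0.53  0.85]
-73.0 [-7.285e+01 -4.000e-02  1.796e+01] [-1.02 -0.43  0.43]
-72.0 [-7.182e+01 -3.000e-02  1.800e+01] [-1.23  0.17  0.67]
-71.0 [-70.85  -0.    17.98] [-0.22  0.9  -0.38]
-70.0 [-6.986e+01 -4.000e-02  1.799e+01] [-0.09 -0.25 -0.39]
-69.0 [-6.888e+01 -1.000e-02  1.799e+01] [-1.78  0.04 -0.07]
-68.0 [-6.786e+01 -2.000e-02  1.801e+01] [-1.32 -0.55  0.62]
-67.0 [-6.691e+01 -2.000e-02  1.801e+01] [-1.33  0.11  1.11]
-66.0 [-66.86   0.07  17.99] [-5.98 -0.83  4.56]
-65.0 [-66.81   0.17  18.  ] [-11.53  -1.79   8.76]
10.425 [-66.81   0.14  18.01] [-12.39  -2.37   7.81]
```

```bash
python3 - <<'E'
from h import *
from bench import robot, vision
robot.movel(W(-80,0,18),v=.06)
robot.movel(W(-80,0,110),v=.2)
o=robot.observe();im=vision.get_image("wrist");cv2.imwrite("pics/w2.png",im);np.savez("w2.npz",p=o['tool_pos'],o=o['orientation']);print(o['time'],loc(o))
E
```

```text
11.4333 [-80.16   0.13 109.48]
```

View pics/w2.png

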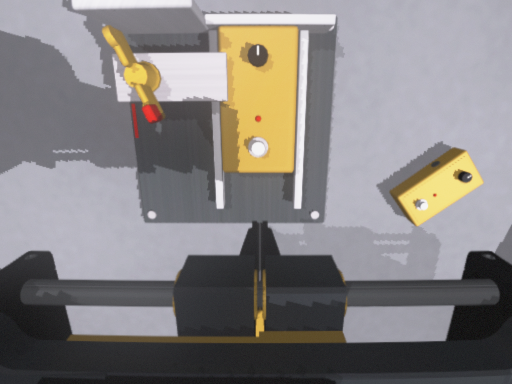

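The picture shows the pedal's +x end against the fence (top edge at row 27) and its rear edge at row 172. Next, screw stroke 1.

```bash
cat >> h.py <<'E'
def pos(th,gap,z=62,r=25):
    w=np.array([-np.sin(th),-np.cos(th)]);m=np.array([-np.cos(th),np.sin(th)])
    c=np.array([19,82])+r*w-(12.5+gap)*m
    return W(c[0],c[1],z)
def att(th): return rv(Y+np.pi-th)
def stroke(robot,a,b,hop=98,step=.3,back=True):
    """a,b: wing angles in [0,pi+]; finger behind that wing"""
    robot.move_ptp(pos(a,5,hop),att(a))
    robot.movel(pos(a,5),v=.1)
    s=robot.observe();f0=s['contact_force'];q0=s['time'];mx=0
    n=int(np.ceil((b-a)/step))
    for th in np.linspace(a,b,n+1):
        robot.movel(pos(th,0),att(th),v=.03); s=robot.observe()
        m=np.array([-np.cos(th),np.sin(th)]);f=(s['contact_force']-f0);f2=Rc.T@f[:2]
        print(round(th,2),"push",round(-f2@m,2),"rad",round(abs(f2@np.array([m[1],-m[0]])),2),"z",round(f[2],2),"j6",round(s['joints'][5],2),round(s['time'],2))
        if np.linalg.norm(f)>8: print("STOP");break
    if back: retreat(robot,th,hop)
def retreat(robot,th,hop=98):
    robot.movel(pos(th,5),att(th),v=.08); robot.movel(pos(th,5,hop),v=.15)
E
python3 - <<'E'
from h import *
from bench import robot, vision
c=vision.get_calibration("wrist");d=np.load("w2.npz");T=camT(c,dict(tool_pos=d['p'],orientation=d['o']))
for uv in [(222,172),(294,172)]: print(((Rc.T@(ray(c,T,uv,.041)[:2]-t0))*1e3).round(1))
stroke(robot,1.16,np.pi+.3)
o=robot.observe();im=vision.get_image("wrist");cv2.imwrite("pics/w3.png",im);print(o['time'],loc(o))
E
```

```text
[-55.2  30.2]
[-55.2 -29.7]
1.16 push -0.28 rad 0.52 z -0.35 j6 -0.64 13.92
1.45 push -0.66 rad 0.64 z 0.45 j6 -0.35 14.35
1.73 push -0.49 rad 0.98 z 0.3 j6 -0.06 14.78
2.02 push -0.63 rad 0.5 z -0.05 j6 0.24 15.22
2.3 push -0.66 rad 0.26 z -0.5 j6 0.54 15.65
2.59 push -0.77 rad 0.86 z 0.83 j6 0.84 16.08
2.87 push 0.06 rad 1.03 z 1.11 j6 1.14 16.52
3.16 push 0.58 rad 0.1 z -0.38 j6 1.43 16.95
3.44 push -0.41 rad 1.1 z -0.73 j6 1.72 17.38
18.025 [  9.78 111.03  98.17]
```

View pics/w3.png

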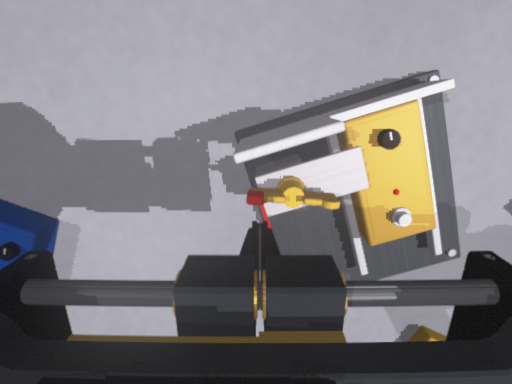

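Stroke 1 worked: red tip at (256,197), yellow tip at (338,202), so θ≈π+0.3 as commanded. Stroke 2 goes on the other wing.

```bash
python3 - <<'E'
from h import *
from bench import robot, vision
stroke(robot,.3,np.pi+.3)
o=robot.observe();im=vision.get_image("wrist");cv2.imwrite("pics/w4.png",im);print(o['time'],loc(o))
E
```

```text
0.3 push 0.99 rad 0.35 z 0.45 j6 -1.5 21.62
0.59 push 0.57 rad 0.14 z 0.28 j6 -1.22 22.06
0.87 push 0.42 rad 0.92 z 1.52 j6 -0.94 22.49
1.16 push -0.06 rad 0.59 z -0.05 j6 -0.65 22.93
1.44 push 0.14 rad 0.13 z 0.23 j6 -0.36 23.36
1.73 push 0.79 rad 0.59 z 0.17 j6 -0.06 23.79
2.01 push -0.05 rad 0.35 z 0.48 j6 0.24 24.23
2.3 push 0.01 rad 0.44 z 0.21 j6 0.54 24.66
2.58 push -0.05 rad 0.06 z 0.68 j6 0.84 25.09
2.87 push 0.79 rad 0.37 z 0.62 j6 1.14 25.52
3.16 push 0.96 rad 0.02 z 0.0 j6 1.43 25.96
3.44 push 0.48 rad 0.61 z -0.06 j6 1.72 26.39
27.0333 [  9.8  111.01  98.16]
```

View pics/w4.png

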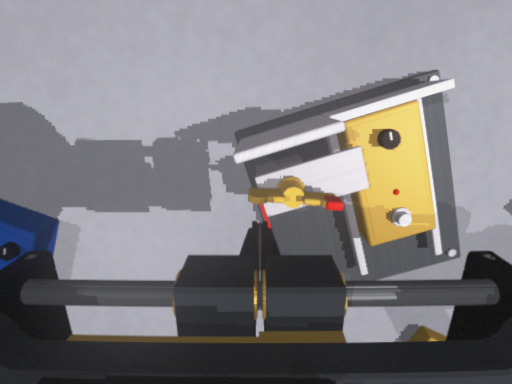

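Stroke 2 also worked: red tip now at (335,206), θ≈2π+0.3. The final stroke goes in small steps onto the stop.

```bash
python3 - <<'E'
from h import *
from bench import robot, vision
robot.move_ptp(pos(.3,5,98),att(.3))
stroke(robot,.3,2.95,back=False)
s=robot.observe();print(s['time'])
th=2.95;fl=[]
while th<3.35:
    th+=.04; robot.movel(pos(th,0),att(th),v=.015); robot.sleep(.05)
    s=robot.observe();m=np.array([-np.cos(th),np.sin(th)]);f2=Rc.T@s['contact_force'][:2];p=-f2@m
    print(round(th,3),round(p,2),fc(s),round(s['time'],2))
    if p>6: break
retreat(robot,th)
o=robot.observe();im=vision.get_image("wrist");cv2.imwrite("pics/w5.png",im);np.savez("w5.npz",p=o['tool_pos'],o=o['orientation']);print(o['time'],loc(o))
E
```

```text
0.3 push -0.21 rad 0.77 z -0.41 j6 -1.5 30.88
0.59 push 0.76 rad 1.26 z 1.09 j6 -1.21 31.32
0.89 push -0.37 rad 0.73 z 0.15 j6 -0.92 31.77
1.18 push -0.59 rad 0.13 z 0.34 j6 -0.62 32.21
1.48 push -0.42 rad 0.22 z 0.6 j6 -0.32 32.65
1.77 push -0.43 rad 0.47 z 1.56 j6 -0.01 33.09
2.07 push -0.93 rad 0.04 z -0.27 j6 0.3 33.53
2.36 push -0.17 rad 0.78 z -0.17 j6 0.6 33.98
2.66 push 0.34 rad 0.88 z -0.08 j6 0.91 34.42
2.95 push 0.29 rad 0.24 z 0.08 j6 1.22 34.86
34.8583
2.99 2.02 [-2.03 -0.04  0.43] 35.16
3.03 1.33 [-1.42  0.73  0.74] 35.46
3.07 1.29 [-1.36  1.01  0.03] 35.76
3.11 2.35 [-2.4   1.41 -0.2 ] 36.06
3.15 6.78 [-6.77  0.44  2.82] 36.36
37.0 [  1.98 107.11  98.16]
```

View pics/w5.png

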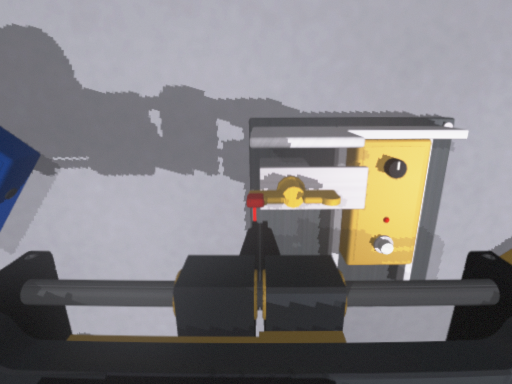

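The force rose to 6.8 N at the expected angle, and the wings now lie parallel to the strap. I'll clear the hand and check everything.

```bash
python3 - <<'E'
from h import *
from bench import robot, vision
c=vision.get_calibration("wrist");d=np.load("w5.npz");T=camT(c,dict(tool_pos=d['p'],orientation=d['o']))
L=lambda uv,z:(Rc.T@(ray(c,T,uv,z)[:2]-t0))*1e3
a=L((256,200),.083);b=L((336,200.5),.083);print(a,b,"dev from tight deg",np.degrees(np.arctan2((a-b)[0],(a-b)[1])))
print("pedal rear",L((350,264),.041),L((410,265),.041))
robot.movel(W(-40,60,200),v=.2); robot.move_ptp(W(-150,20,260),rv(Y+np.pi/2))
s=robot.observe();print(s['time'],loc(s))
for n in("top","side","wrist"): cv2.imwrite(f"pics/{n}9.png",vision.get_image(n))
A=cv2.resize(cv2.imread("pics/side9.png")[130:240,210:340],(600,508),interpolation=cv2.INTER_CUBIC);cv2.imwrite("pics/c9.png",A)
E
```

```text
[ 21.09830617 108.13492259] [20.26588351 54.80681103] dev from tight deg 0.8942831636221442
pedal rear [-54.14564496  26.71179412] [-56.07870932 -27.17971798]
39.325 [-149.84   20.14  259.59]
```

View pics/c9.png

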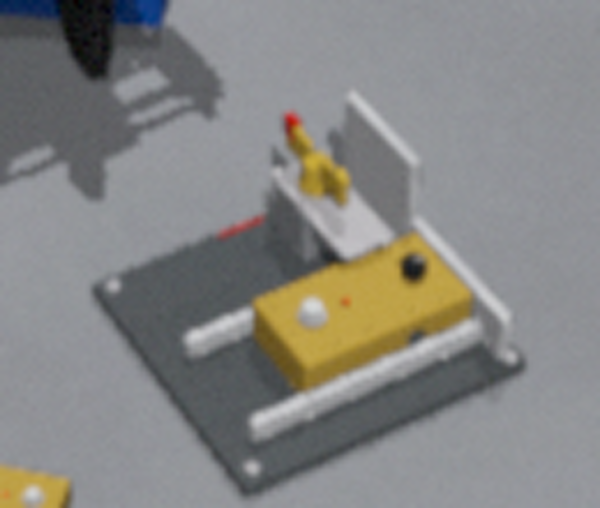

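View pics/side9.png

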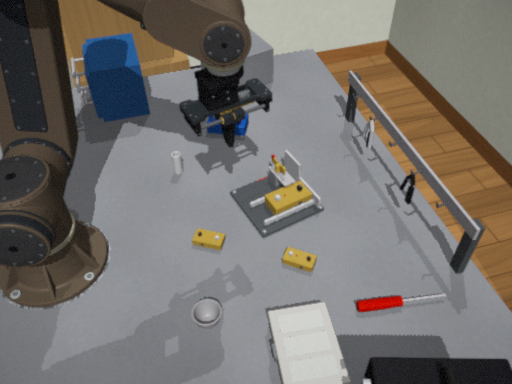

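View pics/wrist9.png

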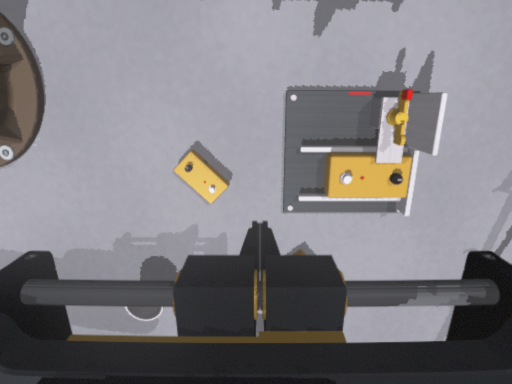

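The pedal sits on the fence at (410,177) in the last wrist view, flat in its channel. The red tip at (408,95) lies across the cradle on the +y side. The bystanders in view are where they started, and the hand is well clear.

```bash
python3 - <<'E'
from bench import robot, finish_job
print(robot.observe()['contact_force'],robot.observe()['time']); print(finish_job())
E
```

```text
[-0.95510782  0.39966661 -0.8046287 ] 39.475
the job is handed in; nothing more can be done
None
```

I pushed the large gold pedal home against the fence, then tightened the thumbscrew clockwise and handed the job in at 39.5 s.

- **Pedal:** I pushed it with the closed fingertips until the fence stopped it at about 12 N. Its rear face measured -55.2 mm in a close view and -54 to -56 mm later, against -56 mm at home. That agrees within the roughly 1–2 mm error of the cameras, and it lay flat in its channel.
- **Thumbscrew:** I used three fingertip strokes on its wings, at about 1–2 N. The last one met the hard stop at the expected angle, where the force rose to 6.8 N. The wings then measured about 0.9° from straight across the cradle, red tip to +y, which is within pixel error.
- **Other things:** In the final side view the bystanders I could see looked unmoved. The hand partly hid the looper in that view, and I saved a final top view but did not look at it.
- **Hand:** It finished about 26 cm above the bench, touching nothing.

No check failed or disagreed beyond those measurement errors.

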